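# Load, shut and pin a leaf drill jig, and hold it pressed shut

### The job

Get the flat steel blank clamped in the blue leaf jig: slide it along the bench, without lifting it, through the flared mouth until it is fully home against the back stop, swing the open leaf down shut, then take the red-headed pin from its wooden stand and push it all the way through the hole in the leaf into the hole in the jig until its red head sits on the leaf. Do not let go: finish with the gripper on the pin, still pushing it down with about 10 N so that the leaf stays pressed shut. Leave the masking tape roll, the bearing and the screwdriver where they lie.

Things in the scene. Friction and masses are not known exactly. Their poses are not given: they have to be found in the camera images.
- jig: blue leaf jig fixed to the bench; origin on the bench at mid-nest; x points from the open mouth to the hinge, y to the rail with the pin hole (hole 15 mm wide at x -12, y 47.5 mm), z up. The nest is bare bench between rails 28 mm high with inner faces at y = +-29.5 mm, x -40 to 55 mm; outer faces y 65.5 and -47.5 mm. Hinge axis at x 88, z 34 mm, its cheeks 43 mm high
- nest_home (a point): where the blank's centre lies when fully home against the back stop (stop face 55 mm beyond, along +x); 9 mm above the bench at the jig's origin; axes as the jig's. Steel guide cheeks 24 mm high flare the mouth from 59 mm wide at x = -38 mm to about 90 mm wide at x = -66 mm
- leaf (a joint): angle of the pale aluminium leaf, rad: 0 shut (flat on the jig), 1.57 upright, 1.85 limit; it opens upward about the hinge. Stiff hinge: stays where it is left, takes about 0.3 Nm to move. Leaf 10 mm thick, 113 mm wide (jig y -47.5 to 65.5 mm), 8 to 124 mm from the hinge axis. Shut, its top is 39 mm above the bench
- leaf_hinge (a point): point on the hinge axis, at mid-width of the leaf, mid-thickness
- leaf_edge (a point): middle of the leaf's free edge, mid-thickness, 124 mm from the hinge axis. A rubber pad 8 mm thick, 50 mm wide sits under the leaf (27 to 113 mm from the axis) and clears the blank by 3 mm when shut
- leaf_hole (a point): centre of the 15 mm hole through the leaf, at its top (outer) face; 100 mm from the hinge axis; its z axis is the leaf's outward normal. Lies over the jig's hole when the leaf is shut
- blank_center (a point): centre of the loose pale-grey steel blank, a flat block with two dark holes and a dark slot on top, 110 x 56 x 18 mm lying on the bench, mass 0.25 to 0.5 kg; x along its 110 mm length, z up; either end may go in first
- pin_stand: fixed light-wood block 60 x 60 x 40 mm with a 16 mm square hole in its top in which the pin stands; origin at the centre of its underside
- pin: the loose locking pin, upright; origin at the centre of its foot, z up along the pin. Steel shank 12 mm diameter, 34 mm long with a rounded foot; above it a cylindrical red head 24 mm diameter, 44 mm high with two black bands. In the stand the head rests on the block's top; the whole pin is 78 mm long
- pin_grip (a point): centre of the pin's red head, 22 mm above its shoulder, 56 mm above its foot
- pin_shoulder (a point): centre of the underside of the red head, which comes to rest on the leaf
- tape_roll: roll of cream masking tape, 96 mm diameter, 26 mm high, lying loose on the bench; bystander, leave alone
- bearing: ball bearing, 52 mm diameter, 15 mm high, loose; bystander, leave alone
- screwdriver: red-handled screwdriver, 27 x 188 x 24 mm, loose; bystander, leave alone
Mind the look-alikes: they are no part of the job. Of the things shaped like the part that bears blank_center, the bare steel one is meant.

How it is judged:
By the outcome, as a careful person would: the job done as asked, in the order asked, and still so for the second after the job is handed in, while the arm keeps its last pose, push and grip.
It also fails if it takes over 72 s, if anything falls off the work surface, if the arm or the gripper's body presses on something with over 40 N, if the wrist force passes 120 N, or if a joint passes its speed limit or range.

### The arm

A 6-joint arm with a two-finger parallel gripper is mounted at the origin on a cart in front of the work surface, level with it; the furniture and walls round the work are solid. World frame = base frame: x ahead of the robot, y to its left, z up, the work surface at z = 0. Lengths are in m, angles in rad, forces in N, time in s.
With the tool pointing down it reaches from about 0.3 to 0.775 m from the base axis. Payload 14.6 kg.
Tool frame: the origin (TCP) lies on the centre line of the jaws, within the pads' length; the fingertips stand 19 mm ahead of it and the grasp point (between the pads) is the TCP; z points along the fingers, y is the direction in which the jaws open and shut (so a half turn about z gives the same grasp; the last joint's range is limited). The gripper opens to 94 mm and grips with 3 to 60 N. Pads are 16 mm wide; open, the fingers measure 119 mm over their backs; the gripper's body (75 mm by 177 mm) begins 78 mm behind the grasp point.
Start: joints at [1.128, 0.3, 1.521, -0, 1.321, -0.067], TCP at [0.202, 0.512, 0.224] pointing down, gripper open.
Joint ranges: [-3.03, 3.03], [-0.79, 2.21], [0.23, 2.52], [-1.04, 4.18], [0, 3.07], [-2.55, 2.55]. Speed limits (rad/s): [2.22, 2.22, 2.57, 3.14, 3.14, 3.14].

### API

Orientations are given as [roll, pitch, yaw] about the fixed x, y, z axes, in that order (R = Rz(yaw) Ry(pitch) Rx(roll)).
In Python, from station import ctrl gives the robot as it stands. The module is installed in compiled form; this text tells all that it offers.
- The arm moves only by the shell command python3 -m creep 'ROWS' [FORCE]. ROWS is a JSON object of lists of equal length, an entry for each row: "translation": the shift along the world's x, y, z in mm, a list of three; "yaw": the turn about the world's z in rad; "gripper": the closure in counts, from 0 (fully open) to 255 (shut). A call has 1 to 5 rows; each row is the pose to reach, as a shift and turn from the pose measured when the call began; what a row does not reach only later rows make up. A row lasts 1/12 s, in which the tool goes at most 41.7 mm and 7.16 degrees, less where a joint would pass 70% of its speed; a pose out of reach is approached as far as the arm can. A call with a gripper value outside its range is refused whole. The fingers move at their own pace and stop on an object; FORCE is the grip in N (left out, the last holds). Time passes only in rows, so rows that repeat a pose let the fingers close. It gives the time, the measured TCP pose, the force and the opening at its end, in the units of the state.
- ctrl.get_obs(): the state, without advancing time (a new reading comes with each control period).
- ctrl.camera(name): name is "scene" or "top" or "wrist"; returns a dict with "pixels" (384x512x3 uint8, red, green, blue), "depth" (384x512 float32, m along the optical axis (not along the pixel's ray), 0 where there is no reading), "fx", "fy", "cx", "cy" (pixels), "dist" ([k1, k2, p1, p2, k3] as OpenCV has them; the pictures are not rectified), "R" (3x3) and "t" (3): a world point X has camera coordinates R X + t; the wrist camera has in their place "tool_from_camera" (4x4, takes a point from camera to tool coordinates, whose origin is the TCP and whose axes are the flange's). Camera axes: x right, y down, z forward; pixel columns grow to the right and rows downward; lengths in m; the calibration is good to about 2 mm. A picture is of the moment at which its call begins: read the wrist's pose just before it.
- ctrl.hand_in(): hands the job in, once; it reports no verdict.
The state is a dict: "time_s": time; "qpos": joint angles; "joint_vel": joint speeds; "tau": joint torques, N m; "ee_pos": TCP position; "eef_rot": TCP orientation; "force": force on the tool from outside, world axes, zero at the start; "moment": the same for the moment, N m; "grip_width": finger opening in m.
Only numpy, scipy, OpenCV 4.12 (cv2) and the standard library are available. Lean on these libraries where they do the work, as an engineer would, in place of code of your own. Each camera call takes 0.05 s, during which the arm holds its last target. There are 200 camera calls.

## Working session

There is one attempt and no reset: what is moved stays moved. The work goes in short steps, Python scripts to look and compute and a shell command to move; the robot and the scene stay as the last step left them, time stands still between calls to the robot, and variables do not carry over. Pictures are saved under pics/ and viewed, about 8 in all and at most 12, crops included, and the job is handed in when it is done.

```bash
mkdir -p pics
cat > h.py <<'E'
import numpy as np, cv2
from station import ctrl
from scipy.spatial.transform import Rotation as Ro
def cam(n):
    o=ctrl.get_obs(); c=ctrl.camera(n)
    K=np.array([[c['fx'],0,c['cx']],[0,c['fy'],c['cy']],[0,0,1.]])
    if n=='wrist':
        T=np.eye(4);T[:3,:3]=Ro.from_euler('xyz',o['eef_rot']).as_matrix();T[:3,3]=o['ee_pos']
        W=T@c['tool_from_camera']; R=W[:3,:3];C=W[:3,3]
    else:
        R=np.array(c['R']).T; C=-R@np.array(c['t'])
    return c,K,np.array(c['dist']),R,C
def ray(v,px):
    c,K,d,R,C=v
    p=cv2.undistortPoints(np.array(px,float).reshape(-1,1,2),K,d).reshape(-1,2)
    return np.c_[p,np.ones(len(p))]@R.T
def onz(v,px,z):
    r=ray(v,px); return v[4]+r*((z-v[4][2])/r[:,2])[:,None]
def cloud(v):
    c=v[0];h,w=c['depth'].shape
    u,vv=np.meshgrid(np.arange(w),np.arange(h))
    r=ray(v,np.stack([u,vv],-1).reshape(-1,2))
    return (v[4]+r*c['depth'].reshape(-1,1)).reshape(h,w,3)
def save(v,f,crop=None,s=1):
    im=v[0]['pixels'][:,:,::-1]
    if crop: x0,y0,x1,y1=crop; im=im[y0:y1,x0:x1]
    cv2.imwrite('pics/'+f,cv2.resize(im,None,fx=s,fy=s,interpolation=cv2.INTER_CUBIC))
E
python3 - <<'E'
from h import *
for n in('top','scene'):
    v=cam(n); save(v,n+'0.png',s=1.5); print(n,v[4].round(3),v[1][0,0])
    import pickle; pickle.dump(v,open(n+'.pkl','wb'))
print(ctrl.get_obs())
E
```

```text
top [0.304 0.027 1.562] 493.1301182682841
scene [ 0.092 -0.656  0.83 ] 403.49961488684886
{'time_s': 0.1, 'qpos': array([ 1.12838363e+00,  3.00402990e-01,  1.52155629e+00, -1.01599973e-06,
        1.32067555e+00, -6.65816900e-02]), 'joint_vel': array([-0.00175247, -0.00022938, -0.00034003,  0.00047443,  0.00144289,
        0.0015074 ]), 'tau': array([ 2.60922556e-03, -5.32640433e+01, -3.53287733e+01,  7.10062799e-02,
        2.35447695e-02, -5.40810038e-05]), 'ee_pos': array([0.20177204, 0.51141008, 0.22393416]), 'eef_rot': array([-3.14055272e+00, -6.83567526e-05,  2.76576186e+00]), 'force': array([ 0.05208364, -0.25579998,  0.03582457]), 'moment': array([ 0.02634391, -0.03103801, -0.02624865]), 'grip_width': 0.09396548169311372}
```

View pics/top0.png

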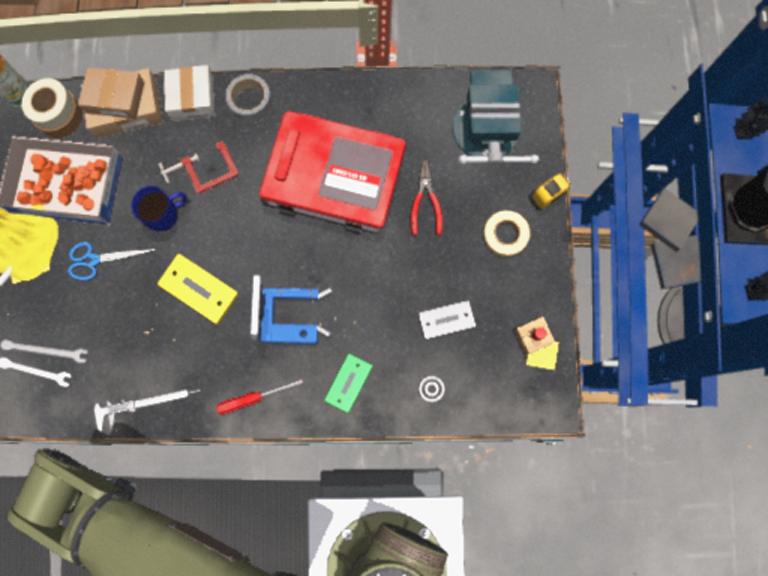

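View pics/scene0.png

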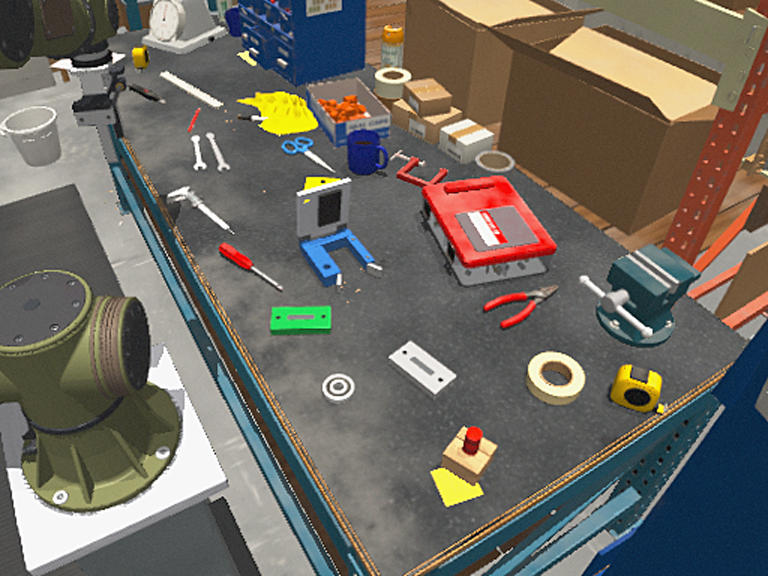

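Top view (1.5x): steel-like blocks are yellow (198,288), green (348,383) and bare pale-grey with two holes and slot (447,320). The last fits. The jig is at (290,315) with its mouth to the right (world -y) and its leaf upright at (256,305). The pin and stand are at (537,335).

```bash
cat > m.py <<'E'
from h import *
import pickle
v=pickle.load(open('top.pkl','rb')); im=v[0]['pixels']; hsv=cv2.cvtColor(im,cv2.COLOR_RGB2HSV)
def mask(lo,hi,box):
    m=cv2.inRange(hsv,lo,hi); z=np.zeros_like(m); x0,y0,x1,y1=box; z[y0:y1,x0:x1]=m[y0:y1,x0:x1]; return z
def big(m):
    c=max(cv2.findContours(m,cv2.RETR_EXTERNAL,cv2.CHAIN_APPROX_NONE)[0],key=cv2.contourArea); return c.reshape(-1,2)
def rect(c,z):
    p=onz(v,c,z)[:,:2].astype(np.float32)*1000; return cv2.minAreaRect(p)
c=big(mask((0,0,140),(180,60,255),(270,190,330,235))); print('blank',rect(c,.018))
mb=mask((100,120,80),(125,255,255),(160,180,225,235)); c=big(mb); r=rect(c,.028);print('jig',r)
print('corners',cv2.boxPoints(r).round(1).tolist())
P=cloud(v)
s=P[210:241,340:375]; k=(s[...,2]>.03)&(s[...,2]<.05); print('stand',rect(np.argwhere(k)[:,::-1]+[340,210],.04), np.median(s[k][:,2]))
ring=big(mask((0,150,120),(8,255,255),(345,210,372,240)));print('pin',rect(ring,.084))
# jig holes & leaf
leaf=big(mask((0,0,150),(180,50,255),(160,180,180,232))); print('leafpx',leaf.min(0),leaf.max(0)); pts=P[183:228,165:178].reshape(-1,3); 
pts=pts[pts[:,2]>.06]; print('leaf pts',pts.min(0).round(3),pts.max(0).round(3),len(pts))
big3=np.hstack([cv2.resize(im[a:b,c:d,::-1],(390,390),interpolation=cv2.INTER_CUBIC) for a,b,c,d in((175,240,160,225),(185,250,268,333))])
cv2.imwrite('pics/crop1.png',big3)
E
python3 m.py
```

```text
blank ((518.37744140625, -136.75714111328125), (58.012229919433594, 111.09326934814453), 13.199027061462402)
jig ((530.8880004882812, 195.43966674804688), (120.3168716430664, 115.67098236083984), 88.05280303955078)
corners [[471.0, 137.3000030517578], [586.5999755859375, 133.39999389648438], [590.7000122070312, 253.60000610351562], [475.1000061035156, 257.5]]
stand ((479.1304016113281, -318.32757568359375), (60.738826751708984, 64.88243865966797), 22.305809020996094) 0.04061024176137562
pin ((477.472412109375, -317.60888671875), (21.809391021728516, 18.365734100341797), 88.90670013427734)
leafpx [167 183] [173 223]
leaf pts [0.478 0.237 0.066] [0.588 0.266 0.166] 219
```

View pics/crop1.png

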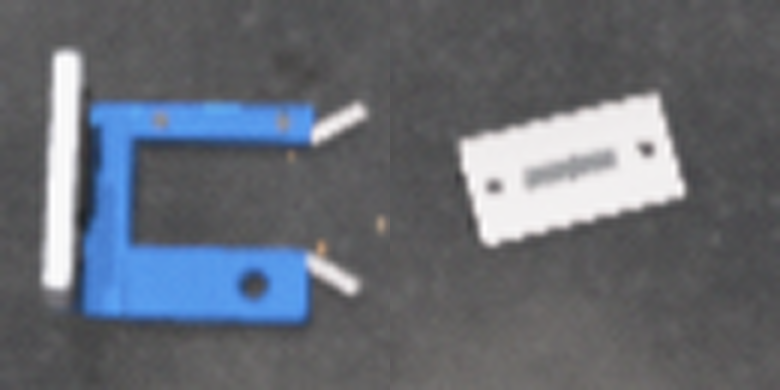

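Crop: the right half confirms the bare-steel blank with two dark holes and a slot. The left half shows the jig with its hole in the lower (robot-side) rail. Moving above the blank.

```bash
python3 -m creep '{"translation":[[80,-162,4],[80,-162,4],[80,-162,4],[80,-162,4],[80,-162,4]],"yaw":[-0.24,-0.24,-0.24,-0.24,-0.24],"gripper":[0,0,0,0,0]}' 20
python3 -m creep '{"translation":[[80,-162,4],[80,-162,4],[80,-162,4],[80,-162,4],[80,-162,4]],"yaw":[-0.24,-0.24,-0.24,-0.24,-0.24],"gripper":[0,0,0,0,0]}'
python3 -m creep '{"translation":[[80,-162,4],[80,-162,4],[80,-162,4],[80,-162,4],[80,-162,4]],"yaw":[-0.24,-0.24,-0.24,-0.24,-0.24],"gripper":[0,0,0,0,0]}'
python3 -m creep '{"translation":[[76,-162,4],[76,-162,4],[76,-162,4],[76,-162,4],[76,-162,4]],"yaw":[-0.24,-0.24,-0.24,-0.24,-0.24],"gripper":[0,0,0,0,0]}'
```

```text
time_s: 0.52
ee_pos: [0.2829, 0.346, 0.2279]
eef_rot: [-3.14, 0.0, 2.524]
force: [0.5, 0.3, 0.9]
grip_width: 0.0939
time_s: 0.93
ee_pos: [0.3639, 0.1807, 0.232]
eef_rot: [-3.14, 0.001, 2.282]
force: [0.2, 0.6, 0.4]
grip_width: 0.0939
time_s: 1.35
ee_pos: [0.445, 0.0151, 0.2358]
eef_rot: [-3.14, 0.001, 2.039]
force: [0.6, 0.6, -0.5]
grip_width: 0.0939
time_s: 1.77
ee_pos: [0.5219, -0.151, 0.2392]
eef_rot: [-3.139, 0.002, 1.797]
force: [-0.7, 0.4, -0.2]
grip_width: 0.0937
```

```bash
cat > w.py <<'E'
from h import *
v=cam('wrist'); save(v,'w1.png',s=1); print(ctrl.get_obs()['ee_pos'],v[4])
im=v[0]['pixels'];hsv=cv2.cvtColor(im,cv2.COLOR_RGB2HSV)
m=cv2.inRange(hsv,(0,0,140),(180,50,255))
P=cloud(v)
for c in cv2.findContours(m,cv2.RETR_EXTERNAL,cv2.CHAIN_APPROX_NONE)[0]:
    if cv2.contourArea(c)>1500:
        p=onz(v,c.reshape(-1,2),.018)[:,:2].astype(np.float32)*1000
        print(cv2.boundingRect(c),cv2.minAreaRect(p))
E
python3 w.py
```

```text
[ 0.52207935 -0.1514817   0.23892813] [ 0.50617849 -0.07974156  0.39879964]
(237, 113, 46, 89) ((519.1300659179688, -135.2808074951172), (56.74776840209961, 110.57958984375), 13.4071626663208)
(0, 81, 74, 173) ((235.48126220703125, -223.01771545410156), (98.28981018066406, 241.42298889160156), 1.1601793766021729)
(67, 68, 112, 217) ((359.7776794433594, -217.3079071044922), (146.09719848632812, 292.7109680175781), 0.15352413058280945)
```

View pics/w1.png

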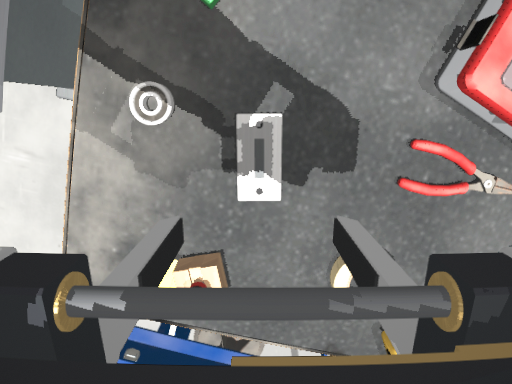

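The blank lies at pixels (237..283, 113..202), centre (519,-135) mm, size 57x111, matching the top view. The bearing is clear of it. Next, grip its rear end.

```bash
python3 -m creep '{"translation":[[7,-26,-50],[7,-26,-100],[7,-26,-150],[7,-26,-190],[7,-26,-190]],"yaw":[0.01,0.01,0.01,0.01,0.01],"gripper":[0,0,0,0,0]}' 15
python3 -m creep '{"translation":[[0,0,-20],[0,0,-27],[0,0,-27],[0,0,-27],[0,0,-27]],"yaw":[0,0,0,0,0],"gripper":[0,0,0,0,0]}'
python3 -m creep '{"translation":[[0,0,0],[0,0,0],[0,0,0],[0,0,0],[0,0,0]],"yaw":[0,0,0,0,0],"gripper":[255,255,255,255,255]}'
python3 -m creep '{"translation":[[0,0,0],[0,0,0],[0,0,0],[0,0,0],[0,0,0]],"yaw":[0,0,0,0,0],"gripper":[255,255,255,255,255]}'
```

```text
time_s: 2.23
ee_pos: [0.5276, -0.1769, 0.0454]
eef_rot: [-3.136, -0.0, 1.806]
force: [1.0, -0.1, -0.1]
grip_width: 0.094
time_s: 2.65
ee_pos: [0.5275, -0.1766, 0.0194]
eef_rot: [-3.136, -0.0, 1.806]
force: [-7.7, 1.7, 14.1]
grip_width: 0.0939
time_s: 3.07
ee_pos: [0.5277, -0.1766, 0.0195]
eef_rot: [-3.136, -0.0, 1.806]
force: [1.6, 0.0, 1.7]
grip_width: 0.0638
time_s: 3.48
ee_pos: [0.5278, -0.1766, 0.0195]
eef_rot: [-3.137, -0.0, 1.806]
force: [1.1, 0.5, 1.2]
grip_width: 0.0561
```

Run:
```python
from h import *
import pickle
v=pickle.load(open('top.pkl','rb'))
# jig hole: expected vs seen, on top of the rail
m=cv2.inRange(v[0]['pixels'][217:229,196:209].max(2),0,140); y,x=np.nonzero(m); print(len(x),onz(v,[[x.mean()+196,y.mean()+217]],.028)*1000)
# rail inner faces/back in world: blue contour points w/ top plane
hsv=cv2.cvtColor(v[0]['pixels'],cv2.COLOR_RGB2HSV); b=cv2.inRange(hsv,(100,120,80),(125,255,255))
for col in range(184,210,5):
    r=np.nonzero(b[180:235,col])[0]+180; br=np.nonzero(np.diff(r)>1)[0]
    g=[r[0]-.5]+[q for i in br for q in(r[i]+.5,r[i+1]-.5)]+[r[-1]+.5]
    print(col,onz(v,[[col,q] for q in g],.028)[:,:2].round(4).tolist())
print(ctrl.get_obs()['eef_rot'])
```

```text
13 [[488.7835279  167.98185548  28.        ]]
184 [[0.5903, 0.2225], [0.5678, 0.2224], [0.5135, 0.2221], [0.4724, 0.2219]]
189 [[0.5901, 0.2066], [0.5675, 0.2065], [0.5133, 0.2063], [0.4722, 0.2062]]
194 [[0.5898, 0.1907], [0.5673, 0.1906], [0.5131, 0.1905], [0.472, 0.1905]]
199 [[0.5896, 0.1748], [0.5671, 0.1748], [0.5128, 0.1747], [0.4718, 0.1748]]
204 [[0.5861, 0.1589], [0.5668, 0.1589], [0.5095, 0.159], [0.4716, 0.1591]]
209 [[0.5858, 0.143], [0.5666, 0.1431], [0.5092, 0.1433], [0.4714, 0.1434]]
[-3.13656487e+00 -1.74275921e-04  1.80607797e+00]
```

```bash
python3 -m creep '{"translation":[[1,18,0],[2,36,0],[2,54,0],[3,72,0],[3,90,0]],"yaw":[-0.027,-0.054,-0.081,-0.108,-0.135],"gripper":[255,255,255,255,255]}' 20
python3 -m creep '{"translation":[[1,18,0],[2,36,0],[2,54,0],[3,72,0],[3,88,0]],"yaw":[-0.027,-0.054,-0.081,-0.108,-0.134],"gripper":[255,255,255,255,255]}'
cat > w2.py <<'E'
from h import *
import pickle
v=cam('wrist'); pickle.dump(v,open('w2.pkl','wb')); save(v,'w2.png',s=1.3); print(ctrl.get_obs()['ee_pos'],v[4])
im=v[0]['pixels'];hsv=cv2.cvtColor(im,cv2.COLOR_RGB2HSV)
m=cv2.inRange(hsv,(100,120,60),(125,255,255))
c=max(cv2.findContours(m,cv2.RETR_EXTERNAL,cv2.CHAIN_APPROX_NONE)[0],key=cv2.contourArea); print(cv2.boundingRect(c))
E
python3 w2.py
```

```text
time_s: 3.9
ee_pos: [0.5306, -0.0862, 0.0195]
eef_rot: [-3.136, 0.0, 1.67]
force: [-0.1, -3.6, 0.9]
grip_width: 0.0559
time_s: 4.32
ee_pos: [0.5335, 0.0023, 0.0195]
eef_rot: [-3.136, 0.001, 1.534]
force: [-0.2, -3.7, 3.0]
grip_width: 0.0555
[0.53343483 0.00450805 0.01948539] [0.53695763 0.07513708 0.17914702]Traceback (most recent call last):
  File "w2.py", line 6, in <module>
    c=max(cv2.findContours(m,cv2.RETR_EXTERNAL,cv2.CHAIN_APPROX_NONE)[0],key=cv2.contourArea); print(cv2.boundingRect(c))
ValueError: max() iterable argument is empty
```

View pics/w2.png

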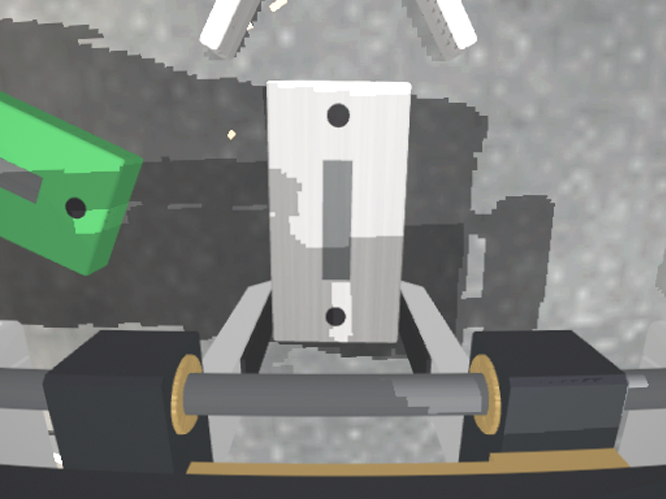

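Run:
```python
from h import *
import pickle
v=pickle.load(open('w2.pkl','rb')); im=v[0]['pixels']; P=cloud(v)*1000
br=im.min(2)>165
h,w=br.shape; yy,xx=np.mgrid[:h,:w]
for n,b in(('L',(150,0,200,45)),('R',(305,0,372,45))):
    m=np.zeros((h,w),bool); m[b[1]:b[3],b[0]:b[2]]=True; m&=br&(np.abs(P[...,2]-24)<4)
    c=np.argwhere(m)[:,::-1]; q=onz(v,c,.024)[:,:2]*1000; print(n,len(c),q.min(0).round(1),q.max(0).round(1),cv2.minAreaRect(q.astype(np.float32)), 'inner edge x at y rows:')
    for y in(112,116,120,124):
        s=q[abs(q[:,1]-y)<.7]; print(y,s[:,0].min().round(1) if len(s) else None,s[:,0].max().round(1) if len(s) else None)
m=(np.abs(P[...,2]-18)<3)&(im.max(2).astype(int)-im.min(2)<30)&(xx>195)&(xx<325)&(yy>55)&(yy<250)
c=np.argwhere(m)[:,::-1]; q=onz(v,c,.018)[:,:2]*1000; print('blank',cv2.minAreaRect(q.astype(np.float32)),np.median(P[m][:,2]))
```

```text
L 679 [488.4 110.6] [504.2 127.7] ((495.61004638671875, 120.60346221923828), (20.00063705444336, 8.039100646972656), 59.41790008544922) inner edge x at y rows:
112 490.6 494.9
116 488.5 497.7
120 490.8 499.9
124 493.0 502.6
R 686 [572.4 107.9] [588.2 124.7] ((580.3922119140625, 117.54452514648438), (8.912879943847656, 19.98532485961914), 27.10768699645996) inner edge x at y rows:
112 579.1 588.1
116 576.7 586.1
120 575.3 584.2
124 572.4 582.2
blank ((536.1970825195312, 49.22831344604492), (100.3416976928711, 71.75521087646484), 88.17308044433594) 17.53746110202878
```

Run:
```python
from h import *
import pickle
v=pickle.load(open('w2.pkl','rb')); im=v[0]['pixels'].astype(int); g=im.sum(2)/3
for r in (80,100,120,140,160,180,200):
    row=g[r]; d=np.abs(np.diff(row)); a=195+np.argmax(d[195:225]); b=295+np.argmax(d[295:330])
    q=onz(v,[[a+.5,r],[b+.5,r]],.018)[:,:2]*1000; print(r,a,b,q.round(1).tolist(),q.mean(0).round(2))
for col in(225,280):
    a=55+np.argmax(np.abs(np.diff(g[55:75,col]))); print(onz(v,[[col,a+.5]],.018)*1000)
print(ctrl.get_obs()['ee_pos'],ctrl.get_obs()['eef_rot'],ctrl.get_obs()['force'])
```

```text
80 204 315 [[509.8, 91.7], [565.4, 89.8]] [537.6   90.72]
100 205 314 [[509.7, 81.9], [564.9, 80.0]] [537.28  80.99]
120 206 313 [[509.5, 72.0], [564.4, 70.1]] [536.95  71.03]
140 205 311 [[508.2, 61.8], [563.5, 59.9]] [535.83  60.83]
160 206 310 [[507.9, 51.2], [563.0, 49.4]] [535.47  50.31]
180 207 309 [[507.7, 40.4], [562.5, 38.6]] [535.1   39.47]
200 207 308 [[506.8, 29.2], [562.1, 27.4]] [534.44  28.29]
[[520.61051716 100.05827468  18.        ]]
[[547.79065568  99.07025032  18.        ]]
[0.53343483 0.00450805 0.01948539] [-3.13586161e+00  3.23178217e-04  1.53362847e+00] [0.58785096 5.07068521 1.30208076]
```

```bash
python3 -m creep '{"translation":[[1,8,0],[1,16,0],[2,25,0],[2,33,0],[2,38,0]],"yaw":[0.008,0.008,0.008,0.008,0.008],"gripper":[255,255,255,255,255]}' 10
python3 -m creep '{"translation":[[0,5,0],[0.3,10,0],[0.5,14,0],[0.6,18,0],[0.7,20,0]],"yaw":[0,0,0,0,0],"gripper":[255,255,255,255,255]}' 
python3 -m creep '{"translation":[[0.2,6,0],[0.4,12,0],[0.6,18,0],[0.8,24,0],[1,30,0]],"yaw":[0,0,0,0,0],"gripper":[255,255,255,255,255]}'
```

```text
time_s: 4.78
ee_pos: [0.5355, 0.0431, 0.0195]
eef_rot: [-3.136, 0.0, 1.542]
force: [0.6, -4.7, 2.1]
grip_width: 0.0562
time_s: 5.2
ee_pos: [0.5362, 0.0635, 0.0195]
eef_rot: [-3.136, 0.0, 1.542]
force: [0.1, -4.2, 3.3]
grip_width: 0.0562
time_s: 5.62
ee_pos: [0.5372, 0.0941, 0.0195]
eef_rot: [-3.136, 0.0, 1.542]
force: [-0.4, -4.3, 3.1]
grip_width: 0.0558
```

```bash
python3 -m creep '{"translation":[[0,0,0],[0,0,0],[0,0,0],[0,0,0],[0,0,1]],"yaw":[0,0,0,0,0],"gripper":[60,60,60,60,60]}' 10
python3 -m creep '{"translation":[[0,-10,1],[0,-20,1],[-1,-34,2],[-1,-36,2],[-1,-36,2]],"yaw":[0,0,0,0,0],"gripper":[60,60,60,60,60]}' 20
python3 -m creep '{"translation":[[0,0,0],[0,0,0],[0,0,0],[0,0,0],[0,0,0]],"yaw":[0,0,0,0,0],"gripper":[255,255,255,255,255]}'
python3 -m creep '{"translation":[[0,0,0],[0,0,0],[0,0,0],[0,0,0],[0,0,0]],"yaw":[0,0,0,0,0],"gripper":[255,255,255,255,255]}'
python3 -m creep '{"translation":[[0,4,0],[0,8,0],[0,12,0],[0,16,0],[0,20,0]],"yaw":[0,0,0,0,0],"gripper":[255,255,255,255,255]}'
python3 -m creep '{"translation":[[0,4,0],[0.5,8,0],[0.5,12,0],[0.5,16,0],[0.5,20,0]],"yaw":[0,0,0,0,0],"gripper":[255,255,255,255,255]}'
```

```text
time_s: 6.03
ee_pos: [0.5368, 0.0946, 0.0202]
eef_rot: [-3.135, 0.0, 1.543]
force: [-0.4, 0.2, -1.1]
grip_width: 0.0721
time_s: 6.45
ee_pos: [0.5358, 0.0575, 0.0222]
eef_rot: [-3.135, -0.0, 1.541]
force: [-0.2, -0.1, -0.6]
grip_width: 0.0718
time_s: 6.87
ee_pos: [0.5358, 0.0578, 0.0222]
eef_rot: [-3.135, -0.0, 1.541]
force: [0.2, 0.3, 0.4]
grip_width: 0.0421
time_s: 7.28
ee_pos: [0.5358, 0.0578, 0.0222]
eef_rot: [-3.135, -0.0, 1.541]
force: [0.1, 0.2, 0.4]
grip_width: 0.0088
time_s: 7.7
ee_pos: [0.5358, 0.0781, 0.0222]
eef_rot: [-3.135, 0.0, 1.541]
force: [0.2, -2.9, 0.5]
grip_width: 0.0006
time_s: 8.12
ee_pos: [0.5365, 0.0985, 0.0222]
eef_rot: [-3.135, 0.0, 1.541]
force: [2.3, -3.2, 0.0]
grip_width: 0.0006
```

```bash
python3 -m creep '{"translation":[[0.2,2,0],[0.2,4,0],[0.3,6,0],[0.3,8,0],[0.3,9,0]],"yaw":[0,0,0,0,0],"gripper":[255,255,255,255,255]}'
python3 -m creep '{"translation":[[0,1,0],[0,2,0],[0,3,0],[0,4,0],[0,4,0]],"yaw":[0,0,0,0,0],"gripper":[255,255,255,255,255]}'
python3 -m creep '{"translation":[[0,0.5,0],[0,1,0],[0,1.5,0],[0,2,0],[0,2,0]],"yaw":[0,0,0,0,0],"gripper":[255,255,255,255,255]}'
```

```text
time_s: 8.53
ee_pos: [0.5369, 0.1077, 0.0222]
eef_rot: [-3.136, 0.0, 1.541]
force: [2.1, -3.2, -1.5]
grip_width: 0.0003
time_s: 8.95
ee_pos: [0.5369, 0.1116, 0.0223]
eef_rot: [-3.135, 0.001, 1.541]
force: [2.0, -3.1, 0.5]
grip_width: 0.0003
time_s: 9.37
ee_pos: [0.5368, 0.1119, 0.0223]
eef_rot: [-3.135, 0.003, 1.541]
force: [1.1, -18.5, 2.6]
grip_width: 0.0003
```

```bash
python3 -m creep '{"translation":[[0,-20,0],[0,-30,30],[0,-30,70],[0,-30,110],[0,-30,150]],"yaw":[0,0,0,0,0],"gripper":[255,255,255,255,255]}'
python3 -m creep '{"translation":[[0,0,30],[0,0,60],[0,0,60],[0,0,60],[0,0,60]],"yaw":[0,0,0,0,0],"gripper":[255,255,255,255,255]}'
python3 - <<'E'
from h import *
import pickle
v=pickle.load(open('scene.pkl','rb')); im=v[0]['pixels']; P=cloud(v)*1000
x,y,z=np.moveaxis(P,-1,0)
m=(z>60)&(z<150)&(x>480)&(x<590)&(y>230)&(y<290)
q=P[m]; c=q.mean(0); u,s,vt=np.linalg.svd(q-c); n=vt[2]; print(len(q),c,n,s, 'tilt',np.arctan2(n[2],np.hypot(n[0],n[1])))
d=(q-c)@n; k=abs(d)<2; c=q[k].mean(0); n=np.linalg.svd(q[k]-c)[2][2]; n*=np.sign(-n[1]); print(k.sum(),c,n, q[:,2].max(), 'front face y at z=34, x=540:', c[1]-(n[0]*(540-c[0])+n[2]*(34-c[2]))/n[1])
v=cam('wrist');save(v,'w3.png',s=1.2)
E
```

```text
time_s: 9.78
ee_pos: [0.5361, 0.082, 0.174]
eef_rot: [-3.134, 0.003, 1.541]
force: [0.6, -0.1, -0.9]
grip_width: 0.0005
time_s: 10.2
ee_pos: [0.5356, 0.0822, 0.233]
eef_rot: [-3.132, 0.002, 1.541]
force: [0.3, -0.5, -0.3]
grip_width: 0.0006
721 [532.09590624 247.54211323 107.30521184] [-0.07665887 -0.98930809 -0.12406823] [826.70178502 701.55852744 111.96051694] tilt -0.12438875064163332
172 [511.55421747 249.38234598 108.66911827] [-0.09724809 -0.98755228 -0.12362564] 149.87558737691143 front face y at z=34, x=540: 255.92855066898284
```

View pics/w3.png

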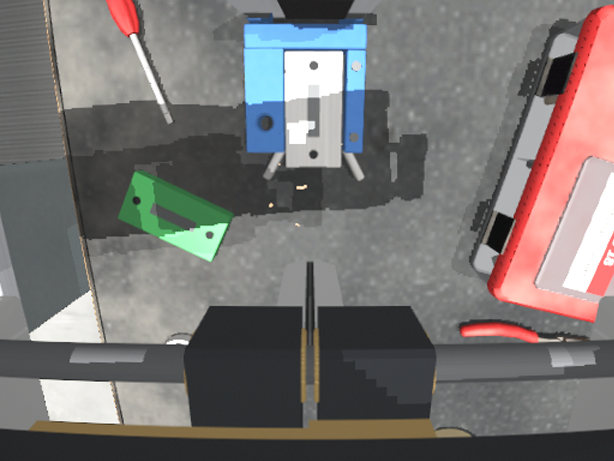

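The wrist view shows the blank between the rails with its front end against the blue back stop (285..343, 50..168). The leaf stands at about 1.45 rad. Going behind the leaf.

```bash
python3 -m creep '{"translation":[[-1,40,0],[-2,80,0],[-3,120,0],[-4,160,0],[-5,200,0]],"yaw":[0,0,0,0,0],"gripper":[255,255,255,255,255]}'
python3 -m creep '{"translation":[[0,8,0],[0,8,-40],[0,8,-70],[0,8,-85],[0,8,-85]],"yaw":[0,0,0,0,0],"gripper":[255,255,255,255,255]}'
python3 -m creep '{"translation":[[0,-8,-2],[0,-16,-4],[0,-24,-6],[0,-32,-6],[0,-40,-7]],"yaw":[0,0,0,0,0],"gripper":[255,255,255,255,255]}'
```

```text
time_s: 10.67
ee_pos: [0.5297, 0.284, 0.2309]
eef_rot: [-3.129, 0.004, 1.541]
force: [0.8, -0.3, -0.1]
grip_width: 0.0001
time_s: 11.08
ee_pos: [0.5277, 0.291, 0.1406]
eef_rot: [-3.121, 0.007, 1.541]
force: [0.5, -0.1, -1.3]
grip_width: 0.0003
time_s: 11.5
ee_pos: [0.528, 0.2502, 0.1345]
eef_rot: [-3.122, 0.007, 1.541]
force: [-0.4, 2.2, -1.7]
grip_width: 0.0004
```

```bash
python3 -m creep '{"translation":[[0,-8,-1],[0,-16,-3],[0,-24,-5],[0,-31,-8],[0,-36,-12]],"yaw":[0,0,0,0,0],"gripper":[255,255,255,255,255]}'
python3 -m creep '{"translation":[[0,-5,-5],[0,-10,-10],[0,-14,-15],[0,-18,-21],[0,-21,-27]],"yaw":[0,0,0,0,0],"gripper":[255,255,255,255,255]}'
python3 -m creep '{"translation":[[0,-3,-6],[0,-6,-12],[0,-8,-18],[0,-10,-24],[0,-12,-30]],"yaw":[0,0,0,0,0],"gripper":[255,255,255,255,255]}'
```

```text
time_s: 11.92
ee_pos: [0.5281, 0.2132, 0.1225]
eef_rot: [-3.123, 0.007, 1.541]
force: [-0.7, 0.5, 1.7]
grip_width: 0.0005
time_s: 12.33
ee_pos: [0.528, 0.1917, 0.0947]
eef_rot: [-3.122, 0.007, 1.541]
force: [-1.2, 0.4, 1.7]
grip_width: 0.0003
time_s: 12.75
ee_pos: [0.5281, 0.1796, 0.0641]
eef_rot: [-3.122, 0.007, 1.541]
force: [0.3, 0.6, 1.4]
grip_width: 0.0004
```

```bash
python3 -m creep '{"translation":[[0,-1,-1.5],[0,-2,-3],[0,-2,-4.5],[0,-2,-6],[0,-2,-6]],"yaw":[0,0,0,0,0],"gripper":[255,255,255,255,255]}'
python3 -m creep '{"translation":[[0,0,-0.5],[0,0,-1],[0,0,-1],[0,0,-1],[0,0,-1]],"yaw":[0,0,0,0,0],"gripper":[255,255,255,255,255]}'
```

```text
time_s: 13.17
ee_pos: [0.5282, 0.1776, 0.0583]
eef_rot: [-3.123, 0.007, 1.541]
force: [0.1, 0.2, 0.5]
grip_width: 0.0007
time_s: 13.58
ee_pos: [0.5283, 0.1776, 0.0582]
eef_rot: [-3.123, 0.007, 1.541]
force: [-3.2, -2.7, 9.4]
grip_width: 0.0006
```

```bash
python3 -m creep '{"translation":[[0,0,30],[-5,-25,65],[-10,-50,100],[-15,-70,120],[-22,-88,120]],"yaw":[0,0,0,0,0],"gripper":[0,0,0,0,0]}'
python3 -m creep '{"translation":[[0,0,0],[0,0,0]],"yaw":[0,0],"gripper":[0,0]}'
python3 - <<'E'
from h import *
v=cam('wrist');save(v,'w4.png',s=1.2); im=v[0]['pixels']; P=cloud(v)*1000
print(ctrl.get_obs()['ee_pos'],ctrl.get_obs()['eef_rot'])
g=im.max(2); h,w=g.shape
x,y,z=np.moveaxis(P,-1,0)
q=onz(v,np.stack(np.meshgrid(np.arange(w),np.arange(h)),-1).reshape(-1,2),.039).reshape(h,w,3)*1000
k=(np.hypot(q[...,0]-491,q[...,1]-164)<16)&(g<95)
n,l,s,c=cv2.connectedComponentsWithStats(k.astype(np.uint8))
for i in range(1,n):
    if s[i,4]>30: 
        p=q[l==i][:,:2]; print(s[i],c[i],p.mean(0),p.max(0)-p.min(0),cv2.minEnclosingCircle(p.astype(np.float32)))
m=(abs(z-39)<3)&(x>470)&(x<610)&(y>120)&(y<270)&(im.min(2)>100); pp=q[m][:,:2].astype(np.float32); r=cv2.minAreaRect(pp); print('leaf',r,np.median(z[m]),cv2.boxPoints(r).round(1).tolist())
E
```

```text
time_s: 14.0
ee_pos: [0.5078, 0.0887, 0.1831]
eef_rot: [-3.131, 0.006, 1.541]
force: [0.5, -1.5, 0.4]
grip_width: 0.0299
time_s: 14.17
ee_pos: [0.5082, 0.0882, 0.184]
eef_rot: [-3.133, 0.006, 1.539]
force: [0.3, -0.8, 0.7]
grip_width: 0.0435
[0.5080329  0.08889937 0.18327201] [-3.13163291  0.00576708  1.54012308]
[234  98  16  15 190] [240.98947368 104.81578947] [493.06762748 167.38050583] [14.5712337  13.22054673] ((493.2686462402344, 167.11190795898438), 7.580058574676514)
leaf ((532.6600341796875, 200.11068725585938), (117.4598159790039, 113.2441177368164), 88.43119049072266) 38.50085517483398 [[474.5, 143.0], [587.7000122070312, 139.89999389648438], [590.9000244140625, 257.29998779296875], [477.70001220703125, 260.3999938964844]]
```

View pics/w4.png

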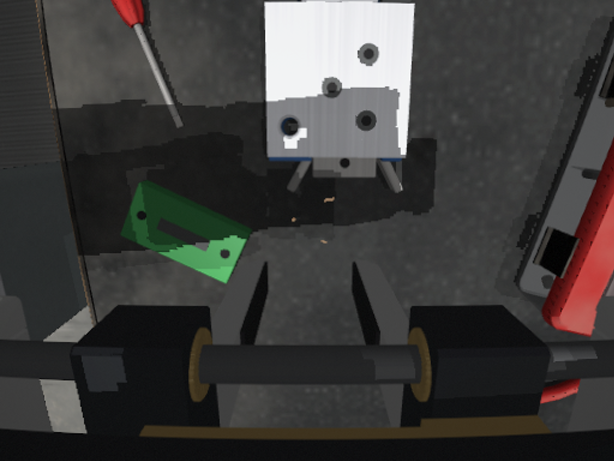

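The leaf lies flat and shut (265..414, 2..157), with the hole at (290,126). Now the pin. I'll grip it in two perpendicular directions so it ends up centred in the jaws.

```bash
python3 -m creep '{"translation":[[-2,-30,0],[-4,-60,0],[-6,-90,0],[-8,-120,0],[-10,-150,0]],"yaw":[-0.11,-0.22,-0.33,-0.44,-0.52],"gripper":[0,0,0,0,0]}' 15
python3 -m creep '{"translation":[[-2,-30,0],[-4,-60,0],[-6,-90,0],[-8,-120,0],[-10,-150,0]],"yaw":[-0.11,-0.22,-0.33,-0.44,-0.52],"gripper":[0,0,0,0,0]}'
python3 -m creep '{"translation":[[-2,-30,0],[-4,-60,0],[-6,-90,0],[-8,-107,-10],[-8,-107,-20]],"yaw":[-0.11,-0.22,-0.33,-0.44,-0.50],"gripper":[0,0,0,0,0]}'
python3 -m creep '{"translation":[[0,0,0],[0,0,0]],"yaw":[0,0],"gripper":[0,0]}'
python3 - <<'E'
from h import *
o=ctrl.get_obs();print(o['ee_pos'],o['eef_rot'],o['qpos'])
v=cam('wrist');save(v,'w5.png',s=1); im=v[0]['pixels'];P=cloud(v)*1000
hsv=cv2.cvtColor(im,cv2.COLOR_RGB2HSV); m=(cv2.inRange(hsv,(0,140,60),(10,255,255))>0)
m&=(abs(P[...,2]-84)<3)
c=np.argwhere(m)[:,::-1]; print(len(c), c.mean(0) if len(c) else 0)
if len(c): print(cv2.minEnclosingCircle(onz(v,c,.084)[:,:2].astype(np.float32)*1000))
E
```

```text
time_s: 14.63
ee_pos: [0.4981, -0.0615, 0.1825]
eef_rot: [-3.13, 0.006, 1.016]
force: [-0.1, 0.0, -1.3]
grip_width: 0.0811
time_s: 15.05
ee_pos: [0.4883, -0.212, 0.1816]
eef_rot: [-3.129, 0.007, 0.491]
force: [0.8, 1.0, 0.3]
grip_width: 0.0942
time_s: 15.47
ee_pos: [0.4805, -0.3213, 0.1603]
eef_rot: [-3.129, 0.007, -0.017]
force: [0.7, -0.0, -0.3]
grip_width: 0.0939
time_s: 15.63
ee_pos: [0.4808, -0.3207, 0.1591]
eef_rot: [-3.128, 0.009, -0.015]
force: [-0.4, -0.7, 0.0]
grip_width: 0.0943
[ 0.48080322 -0.32065813  0.15906456] [-3.1276726   0.0089595  -0.01505784] [-0.65409566  0.42876596  1.50305735  0.00619602  1.22526904  0.92967713]
631 [258.88431062 203.32646593]
((480.54522705078125, -319.1502685546875), 11.70833969116211)
```

View pics/w5.png

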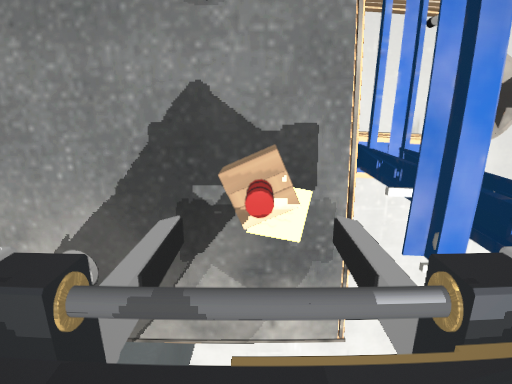

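The pin head is at (259,202) over its wooden stand, close to under the jaws.

```bash
python3 -m creep '{"translation":[[0,1.5,-30],[0,1.5,-60],[0,1.5,-85],[0,1.5,-97],[0,1.5,-97]],"yaw":[0.01,0.01,0.01,0.01,0.01],"gripper":[0,0,0,100,150]}' 8
python3 -m creep '{"translation":[[0,0,0],[0,0,0],[0,0,0],[0,0,0],[0,0,0]],"yaw":[0,0,0,0,0],"gripper":[255,255,255,255,255]}'
python3 -m creep '{"translation":[[0,0,0],[0,0,0],[0,0,0],[0,0,0],[0,0,0]],"yaw":[0,0,0,0,0],"gripper":[255,255,255,255,255]}'
python3 -m creep '{"translation":[[0,0,0],[0,0,0],[0,0,0],[0,0,0],[0,0,0]],"yaw":[0,0,0,0,0],"gripper":[120,120,120,120,120]}'
```

```text
time_s: 16.1
ee_pos: [0.4806, -0.3178, 0.061]
eef_rot: [-3.126, 0.011, -0.002]
force: [0.3, -0.4, -0.4]
grip_width: 0.084
time_s: 16.52
ee_pos: [0.4809, -0.3181, 0.0619]
eef_rot: [-3.127, 0.01, -0.002]
force: [0.0, -0.2, 0.7]
grip_width: 0.0509
time_s: 16.93
ee_pos: [0.481, -0.3184, 0.062]
eef_rot: [-3.128, 0.009, -0.002]
force: [-0.2, -1.8, 0.6]
grip_width: 0.0242
time_s: 17.35
ee_pos: [0.481, -0.3183, 0.0619]
eef_rot: [-3.128, 0.009, -0.002]
force: [0.0, 0.6, -0.0]
grip_width: 0.049
```

```bash
python3 -m creep '{"translation":[[0,0,0],[0,0,0],[0,0,0],[0,0,0],[0,0,0]],"yaw":[0.11,0.22,0.33,0.44,0.55],"gripper":[120,120,120,120,120]}'
python3 -m creep '{"translation":[[0,0,0],[0,0,0],[0,0,0],[0,0,0],[0,0,0]],"yaw":[0.11,0.22,0.33,0.44,0.55],"gripper":[120,120,120,120,120]}'
python3 -m creep '{"translation":[[0,0,0],[0,0,0],[0,0,0],[0,0,0],[0,0,0]],"yaw":[0.11,0.22,0.33,0.44,0.44],"gripper":[120,120,120,120,120]}'
```

```text
time_s: 17.77
ee_pos: [0.481, -0.3183, 0.0619]
eef_rot: [-3.128, 0.009, 0.554]
force: [-0.7, 0.9, -0.5]
grip_width: 0.0502
time_s: 18.18
ee_pos: [0.481, -0.3182, 0.0619]
eef_rot: [-3.127, 0.009, 1.109]
force: [0.2, 0.5, -0.1]
grip_width: 0.0495
time_s: 18.6
ee_pos: [0.4809, -0.3182, 0.0619]
eef_rot: [-3.127, 0.009, 1.555]
force: [0.2, -0.2, 0.3]
grip_width: 0.0497
```

Now grip firmly, lift, and carry to above the leaf hole, stopping short to look.

```bash
python3 -m creep '{"translation":[[0,0,0],[0,0,0],[0,0,0],[0,0,0],[0,0,0]],"yaw":[-0.015,-0.015,-0.015,-0.015,-0.015],"gripper":[255,255,255,255,255]}' 40
python3 -m creep '{"translation":[[0,0,0],[0,0,10],[0,0,30],[0,0,55],[0,0,80]],"yaw":[0,0,0,0,0],"gripper":[255,255,255,255,255]}'
python3 -m creep '{"translation":[[0,32,0],[1,64,0],[2,96,0],[3,128,0],[4,160,0]],"yaw":[0,0,0,0,0],"gripper":[255,255,255,255,255]}'
python3 -m creep '{"translation":[[0,32,0],[1,64,0],[2,96,0],[3,128,0],[4,160,0]],"yaw":[0,0,0,0,0],"gripper":[255,255,255,255,255]}'
python3 -m creep '{"translation":[[0,32,0],[1,64,0],[2,92,0],[3,92,0],[3,92,0]],"yaw":[0,0,0,0,0],"gripper":[255,255,255,255,255]}'
cat > w6.py <<'E'
from h import *
import sys
o=ctrl.get_obs();print(o['ee_pos'],o['eef_rot'],o['force'])
v=cam('wrist');save(v,sys.argv[1],s=1.2); im=v[0]['pixels'];P=cloud(v)*1000
g=im.max(2);h,w=g.shape
q=onz(v,np.stack(np.meshgrid(np.arange(w),np.arange(h)),-1).reshape(-1,2),.039).reshape(h,w,3)*1000
k=(np.hypot(q[...,0]-493,q[...,1]-166)<16)&(g<95)
n,l,s,c=cv2.connectedComponentsWithStats(k.astype(np.uint8))
for i in range(1,n):
    if s[i,4]>30: p=q[l==i][:,:2]; print(s[i],c[i],p.mean(0),cv2.minEnclosingCircle(p.astype(np.float32)))
T=np.eye(4);T[:3,:3]=Ro.from_euler('xyz',o['eef_rot']).as_matrix();T[:3,3]=o['ee_pos']
W=T@v[0]['tool_from_camera']; Rc=W[:3,:3].T
for d in(.056,.034,.022): 
    X=(T@[0,0,d,1])[:3]; px=cv2.projectPoints(X.reshape(1,3),cv2.Rodrigues(Rc)[0],-Rc@W[:3,3],v[1],v[2])[0].ravel(); print(d,X,px,px*1.2)
E
python3 w6.py w6.png
```

```text
time_s: 19.02
ee_pos: [0.4809, -0.3182, 0.0619]
eef_rot: [-3.127, 0.009, 1.539]
force: [0.8, -0.9, -0.4]
grip_width: 0.0234
time_s: 19.43
ee_pos: [0.4807, -0.318, 0.1433]
eef_rot: [-3.127, 0.009, 1.538]
force: [0.0, -0.3, -0.3]
grip_width: 0.0237
time_s: 19.85
ee_pos: [0.4845, -0.1566, 0.1441]
eef_rot: [-3.127, 0.009, 1.538]
force: [1.3, -0.1, -0.2]
grip_width: 0.0235
time_s: 20.27
ee_pos: [0.4883, 0.005, 0.1449]
eef_rot: [-3.128, 0.009, 1.537]
force: [0.1, 0.4, -0.5]
grip_width: 0.0233
time_s: 20.68
ee_pos: [0.4913, 0.098, 0.1455]
eef_rot: [-3.128, 0.009, 1.539]
force: [1.0, -0.7, -1.4]
grip_width: 0.0235
[0.49130239 0.09800785 0.14546835] [-3.12848025  0.0089918   1.53949937] [ 1.01323657 -0.66296008 -1.43163592]
[251 106  17  18 247] [259.05668016 114.81376518] [492.99762862 167.43523295] ((492.8687438964844, 167.40309143066406), 7.512511730194092)
0.056 [0.49055272 0.09752759 0.08947543] [257.81363953 213.20701935] [309.37636744 255.84842322]
0.034 [0.49084724 0.09771626 0.11147265] [257.80811751 223.71109519] [309.36974101 268.45331423]
0.022 [0.49100788 0.09781918 0.12347114] [257.80460333 230.40591001] [309.365524   276.48709201]
```

View pics/w6.png

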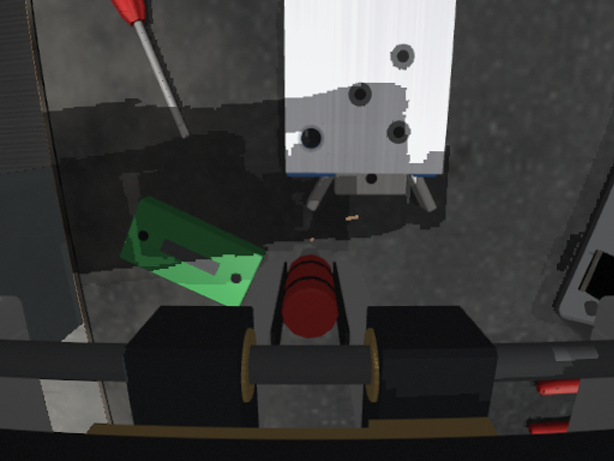

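Run:
```python
from h import *
o=ctrl.get_obs(); v=cam('wrist'); im=v[0]['pixels'];P=cloud(v)*1000; hsv=cv2.cvtColor(im,cv2.COLOR_RGB2HSV)
print(o['ee_pos']*1000)
x,y,z=np.moveaxis(P,-1,0)
near=(np.hypot(x-491,y-98)<20)
m=near&(z>90)&(z<110); q=P[m]; print('shank',len(q),q.min(0),q.max(0))
for zz in range(88,124,4):
    s=P[near&(abs(z-zz)<2)]
    if len(s)>4: print(zz,len(s),s[:,0].min().round(1),s[:,0].max().round(1),'ymax',s[:,1].max().round(1), 'ymed at mid',np.median(s[abs(s[:,0]-np.median(s[:,0]))<2][:,1]).round(1))
r=(cv2.inRange(hsv,(0,140,60),(10,255,255))>0)&near; t=r&(abs(z-(o['ee_pos'][2]*1000+22))<3)
c=np.argwhere(t)[:,::-1]; print('top',len(c),cv2.minEnclosingCircle(onz(v,c,o['ee_pos'][2]+.022)[:,:2].astype(np.float32)*1000), np.median(P[t],0))
# head top expected
T=Ro.from_euler('xyz',o['eef_rot']).as_matrix(); print('exp top',(o['ee_pos']+T@[0,0,-.022])*1000)
k=np.argwhere(near&(z<112)&(z>80))[:,::-1]; print('shank px',k.min(0),k.max(0))
```

```text
[491.29823435  97.04244218 145.33692698]
shank 82 [485.16399816 100.62978064  93.75220628] [495.90547763 104.84691398 108.24308548]
96 23 485.2 495.9 ymax 104.4 ymed at mid 104.2
100 28 485.3 495.9 ymax 104.6 ymed at mid 104.3
104 23 486.2 495.8 ymax 104.8 ymed at mid 104.3
108 7 487.7 492.5 ymax 104.7 ymed at mid 104.3
top 1572 ((491.2340087890625, 99.58914947509766), 12.145055770874023) [491.57768547  99.60289997 167.05376207]
exp top [491.59679874  97.2341033  167.33406601]
shank px [250 206] [265 213]
```

```bash
python3 -m creep '{"translation":[[1,25,0],[2,50,0],[2.3,68.5,-10],[2.3,68.5,-25],[2.3,68.5,-40]],"yaw":[0,0,0,0,0],"gripper":[255,255,255,255,255]}' 40
python3 -m creep '{"translation":[[0,0,0],[0,0,0],[0,0,0]],"yaw":[0,0,0],"gripper":[255,255,255]}'
python3 - <<'E'
from h import *
o=ctrl.get_obs(); T=Ro.from_euler('xyz',o['eef_rot']).as_matrix(); print(o['ee_pos'],(o['ee_pos']+T@[0,0,.056])*1000,o['force'])
E
```

```text
time_s: 21.2
ee_pos: [0.4939, 0.1648, 0.1051]
eef_rot: [-3.129, 0.009, 1.537]
force: [0.4, 0.3, -0.9]
grip_width: 0.0233
time_s: 21.45
ee_pos: [0.4944, 0.1641, 0.1061]
eef_rot: [-3.13, 0.009, 1.536]
force: [0.7, -0.1, -0.8]
grip_width: 0.0238
[0.4944259  0.16411367 0.10614846] [493.76521269 163.65203762  50.15426439] [ 0.67477531 -0.11868351 -0.84863007]
```

```bash
python3 -m creep '{"translation":[[-0.8,1.3,-2],[-0.8,1.3,-5],[-0.8,1.3,-8],[-0.8,1.3,-8],[-0.8,1.3,-8]],"yaw":[0,0,0,0,0],"gripper":[255,255,255,255,255]}' 40
python3 -m creep '{"translation":[[0,0,-2],[0,0,-3],[0,0,-4],[0,0,-5],[0,0,-6]],"yaw":[0,0,0,0,0],"gripper":[255,255,255,255,255]}'
```

```text
time_s: 21.87
ee_pos: [0.4935, 0.1654, 0.098]
eef_rot: [-3.13, 0.009, 1.536]
force: [0.9, -0.3, -0.9]
grip_width: 0.0233
time_s: 22.28
ee_pos: [0.4936, 0.1654, 0.0919]
eef_rot: [-3.13, 0.009, 1.536]
force: [0.1, -0.9, -0.3]
grip_width: 0.0232
```

It has entered the leaf hole with no force. Going on down.

```bash
python3 -m creep '{"translation":[[0,0,-2],[0,0,-4],[0,0,-6],[0,0,-8],[0,0,-10]],"yaw":[0,0,0,0,0],"gripper":[255,255,255,255,255]}'
python3 -m creep '{"translation":[[0,0,-2],[0,0,-4],[0,0,-6],[0,0,-8],[0,0,-10]],"yaw":[0,0,0,0,0],"gripper":[255,255,255,255,255]}'
```

```text
time_s: 22.7
ee_pos: [0.4935, 0.1654, 0.0817]
eef_rot: [-3.13, 0.009, 1.536]
force: [1.1, -0.8, 0.3]
grip_width: 0.0236
time_s: 23.12
ee_pos: [0.4935, 0.1654, 0.0715]
eef_rot: [-3.13, 0.009, 1.536]
force: [-0.3, 0.8, -1.2]
grip_width: 0.0235
```

```bash
python3 -m creep '{"translation":[[0,0,-2],[0,0,-4],[0,0,-6],[0,0,-8],[0,0,-9]],"yaw":[0,0,0,0,0],"gripper":[255,255,255,255,255]}'
python3 -m creep '{"translation":[[0,0,-0.3],[0,0,-0.6],[0,0,-0.9],[0,0,-1.2],[0,0,-1.5]],"yaw":[0,0,0,0,0],"gripper":[255,255,255,255,255]}'
```

```text
time_s: 23.53
ee_pos: [0.4934, 0.1653, 0.0621]
eef_rot: [-3.129, 0.009, 1.536]
force: [-0.1, 0.3, -0.4]
grip_width: 0.0231
time_s: 23.95
ee_pos: [0.4935, 0.1654, 0.0607]
eef_rot: [-3.13, 0.009, 1.536]
force: [-0.6, 0.0, 4.0]
grip_width: 0.0232
```

```bash
python3 -m creep '{"translation":[[0,0,-0.3],[0,0,-0.6],[0,0,-0.6],[0,0,-0.6],[0,0,-0.6]],"yaw":[0,0,0,0,0],"gripper":[255,255,255,255,255]}'
python3 -m creep '{"translation":[[0,0,-0.8],[0,0,-0.8],[0,0,-0.8]],"yaw":[0,0,0],"gripper":[255,255,255]}'
```

```text
time_s: 24.37
ee_pos: [0.4936, 0.1654, 0.0607]
eef_rot: [-3.13, 0.009, 1.536]
force: [-3.0, -0.4, 7.8]
grip_width: 0.0231
time_s: 24.62
ee_pos: [0.4936, 0.1654, 0.0606]
eef_rot: [-3.13, 0.009, 1.536]
force: [-4.1, -1.4, 10.0]
grip_width: 0.0231
```

Run:
```python
from h import *
v=cam('wrist');save(v,'w7.png',s=1.2)
F=[]
for i in range(4):
    v=cam('scene'); F.append(ctrl.get_obs()['force'].round(1))
print(F)
a=v[0]['pixels'][100:230,170:300,::-1]; cv2.imwrite('pics/s7.png',np.hstack([cv2.resize(a,(400,400),interpolation=cv2.INTER_CUBIC),cv2.resize(cv2.imread('pics/w7.png'),(400,400))]))
o=ctrl.get_obs();print(o['ee_pos'],o['force'],o['grip_width'])
```

```text
[array([-4.9, -1.5, 10.6]), array([-3.9, -2. , 10.4]), array([-3.9, -0.7, 10. ]), array([-5.3, -1.1, 11.8])]
[0.49358566 0.16537766 0.06058597] [-5.34559532 -1.14828235 11.75512887] 0.02384458307189017
```

View pics/s7.png

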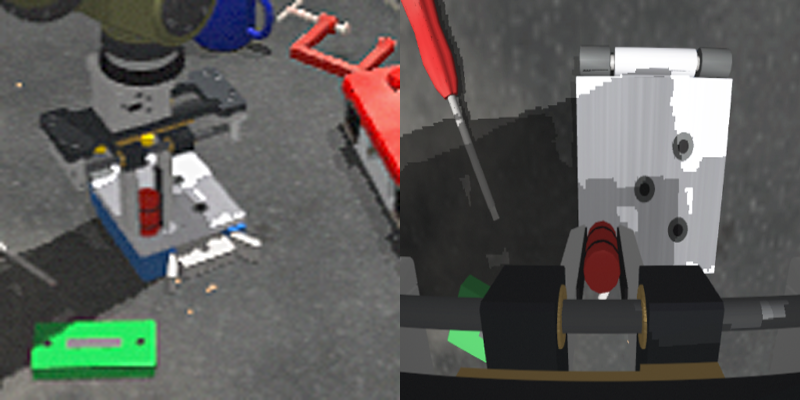

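The leaf is flat, the red head sits on it between the jaws (left picture at about (150,215)), and the push is steady at 10 to 12 N. Handing in.

```bash
python3 -c "
from station import ctrl
print(ctrl.hand_in()); o=ctrl.get_obs(); print(o['time_s'],o['force'],o['ee_pos'])"
```

```text
the job is handed in; nothing more can be done
None
the job is handed in; nothing more can be done
```

The job is done and handed in at about 25 s. The blank is clamped in the jig and the gripper is still on the pin, pressing it down.

- **Blank:** I slid it along the bench through the mouth and pushed it against the back stop. Contact reached 18.5 N, at the position expected for fully home, and the wrist picture showed it flush with the stop.
- **Leaf:** I swung it shut from behind. It stopped with its top at 39 mm, as specified.
- **Pin:** I gripped it in two directions to centre it, and it went through the leaf hole with almost no force. At the end its shoulder was at about 38.6 mm, so the head is seated on the leaf.
- **Final push:** it read 10.0 to 11.8 N downward before hand-in, with 4 to 5 N sideways, probably from a tool tilt of about 0.8°. No state could be read after hand-in.

**Disagreements and limits:**
- The wrist camera placed the hole about 2 mm further along y than the contact measurement. I corrected for this using the gripped pin as seen by the same camera.
- The fingertips touched the bench at about 14 N while going down for the blank.
- I did not go near the tape roll, bearing or screwdriver, but I did not measure them again at the end.

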